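Shut the bun carton and snap its fastener cap home

ROBOT

A 6-joint arm with a two-finger parallel gripper is mounted at the origin on the work surface. World frame = base frame: x ahead of the robot, y to its left, z up, the work surface at z = 0. Lengths are in m, angles in rad, forces in N, time in s.
With the tool pointing down it reaches from about 0.375 to 0.925 m from the base axis. Payload 5.7 kg.
Tool frame: the origin (TCP) lies between the finger pads; the fingertips stand 8 mm ahead of it and the grasp point (between the pads) lies 11 mm behind it; z points along the fingers, y is the direction in which the jaws open and shut (so a half turn about z gives the same grasp; the last joint's range is limited). The gripper opens to 85 mm and grips with 20 to 120 N. Pads are 22 mm wide; open, the fingers measure 114 mm over their backs; the gripper's body (76 mm by 85 mm) begins 54 mm behind the grasp point. The pads swing forward as they close: fully open they stand 13 mm farther back than shut.
Start: joints at [-1.34, 0.359, 1.51, -0, 1.272, -0.115], TCP at [0.203, -0.564, 0.239] pointing down, gripper open.
Joint ranges: [-2.97, 2.97], [-1.01, 2.36], [0.21, 2.38], [-0.96, 4.11], [0.2, 2.71], [-2.98, 2.98]. Speed limits (rad/s): [2.39, 2.39, 3.14, 3.14, 3.14, 3.14].

INTERFACE

Orientations are given as a rotation vector (axis times angle).
In Python, from cell import read_state, vision, order gives the robot as it stands. The module is installed in compiled form; this text tells all that it offers.
- The arm moves only by the tool arm_command, never from a script. Its argument "rows" is a list of rows, each a list of 3 entries, a list of its own where there are three numbers: the shift along the tool's x, y, z in cm, then the turn, a rotation vector about the tool's x, y, z in rad, then the closure, from -1 (fully open) to 1 (shut). In form: [[[x, y, z], [rx, ry, rz], gripper], ...]. A call has 1 to 20 rows; each row is the pose to reach, as a shift and turn from the pose measured when the call began, along the tool's axes at that moment; what a row does not reach only later rows make up. A row lasts 1/8 s, in which the tool goes at most 62.5 mm and 10.7 degrees, less where a joint would pass 70% of its speed; a pose out of reach is approached as far as the arm can. A call with a gripper value outside its range is refused whole. The fingers move at their own pace and stop on an object; "force" is the grip in N (left out, the last holds). Time passes only in rows, so rows that repeat a pose let the fingers close. It gives the time, the measured TCP pose, the force and the opening at its end, in the units of the state.
- read_state(): the state, without advancing time (a new reading comes with each control period).
- vision.read_camera(name): name is "scene" or "side" or "wrist"; returns a dict with "image" (420x560x3 uint8, red, green, blue), "range_z" (420x560 float32, m along the optical axis (not along the pixel's ray), 0 where there is no reading), "camera_matrix" (3x3 intrinsics, pixels), "rvec" (rotation vector, rad) and "tvec" (3), from world to camera coordinates, as OpenCV has them; the wrist camera has in their place "tool_from_camera" (4x4, takes a point from camera to tool coordinates, whose origin is the TCP and whose axes are the flange's). Camera axes: x right, y down, z forward; pixel columns grow to the right and rows downward; lengths in m; the calibration is good to about 2 mm. A picture is of the moment at which its call begins: read the wrist's pose just before it.
- order.sign_off(): hands the job in, once; it reports no verdict.
The state is a dict: "time": time; "joints": joint angles; "joint_velocities": joint speeds; "joint_efforts": joint torques, N m; "ee_pos": TCP position; "ee_rot": TCP orientation; "wrist_force": force on the tool from outside, world axes, zero at the start; "ft_torque": the same for the moment, N m; "width": finger opening in m.
Only numpy, scipy, OpenCV 4.12 (cv2) and the standard library are available. Lean on these libraries where they do the work, as an engineer would, in place of code of your own. Each camera call takes 0.05 s, during which the arm holds its last target. There are 200 camera calls.

TASK

Close this carton for dispatch: fold its raised top flap all the way down so that the plastic stud comes up through the hole in it, then take the loose snap cap and push it straight down onto the stud until it clicks, and keep pushing so that it sits fully home against the flap. Finish while still holding the cap down with a firm, steady push; do not let go, do not lean so hard that the carton is crushed, and leave the jar, the bun and the wooden mould where they are.

Things in the scene. Friction and masses are not known exactly. Their poses are not given: they have to be found in the camera images.
- carton: stiff brown corrugated-board carton with a bun in it, fixed, 220 mm deep (x) by 240 mm wide (y), 95 mm high without its raised flap. Origin: centre of its underside; x points from its front (nearest the robot) to its back, z up. Its two side flaps and 120 mm long front flap are already folded in flat; the front flap's upper face is 95 mm above the table. More than 60 N crushes the carton
- flap (a joint): fold angle of the carton's raised back flap (240 mm wide, 165 mm long, 5 mm thick), rad: 0 = shut flat on the front flap, growing as it opens upward; starts at 0.9 to 1.35. Its stiff crease along the carton's back top edge keeps it where it is left; about 1.5 N at the free edge moves it. Its 30 mm round hole, mid-width and 135 mm from the crease, comes down around the stud
- flap_hinge (a point): middle of the flap's crease line on the flap's outer face; 110 mm behind the carton's centre, in line with the stud. The axis runs along the carton's y
- flap_edge (a point): middle of the flap's free edge on its outer face (the upper face once shut), 165 mm from flap_hinge
- stud_seat (a point): point on the upright axis of the white plastic fastener stud, 100 mm above the table, level with the flap's upper face when shut: where the middle of the cap's underside lies when the cap is fully home. In the carton's frame it is at x = -25 mm, y = 0
- stud_tip (a point): top of the stud, 15.5 mm above stud_seat. Its split head of four springy prongs is 7 mm across at the tip and 22 mm at the widest, 6.5 mm above stud_seat. A cap pushed down on it begins to resist about 10 mm above home and needs about 10 to 15 N; some 3 to 5 mm above home the force drops suddenly (the click) and the prongs draw the cap down, with up to 20 N, onto the flap
- cap: loose white plastic snap cap, 20 g, 24 mm high, standing open side down on the table to the left or right of the carton: at the bottom a round flange 50 mm in diameter, 3 mm thick at its edge and 6 mm where it meets the grip; above it a round grip 34 mm in diameter with a flat top. Origin: centre of its underside; z up. Its opening underneath has an 18 mm wide lip, with a wider hollow above
- jar: bystander: closed glass jar with a steel lid, 44 mm in diameter, 62 mm high, standing on the other side of the carton. Origin: centre of its underside
- bun: bystander: round moulded bun 180 mm in diameter, 36 mm high, lying on the table at the back left. Origin: centre of its underside
- mould: bystander: wooden bun mould, a block of 190 x 150 x 30 mm with a handle, 275 mm long in all, lying on the table at the back right. Origin: on its underside, 30 mm from the block's middle towards the handle
Mind the look-alikes: they are no part of the job. Several things look just like the cap: the one meant starts farthest to the robot's right.

How it is judged:
On the way, in this order (a step that is already met when the one before it is completed fails the run):
1. the flap is folded down flat, with the stud through its hole (value of joint flap below 0.05 rad), for 0.2 s.
2. the cap has clicked onto the stud and is pressed home against the shut flap (value of joint flap below 0.05 rad and horizontal distance between cap and stud_seat below 0.004 m and z of cap in the frame of stud_seat below 0.0018 m and angle between cap's own z axis and vertical below 0.1 rad and contact force between cap and carton above 5 N), for 0.3 s.
At the end, for the whole second after the job is handed in: The flap is shut (under 0.05 rad); the cap is clicked on: its underside within 1.8 mm of fully home on the flap, within 4 mm of the stud's axis, upright within 0.1 rad and still; and the fingers are still on it, pushing it down on the carton with more than 5 N (all of step 2 and contact force between the fingers and cap above 2 N and linear speed of cap below 0.01 m/s); the arm keeps its last pose, push and grip.
It fails at once if the carton was crushed (over 60 N) (contact force between anything else and carton above 60 N).
It fails at once if a bystander was disturbed (moved over 30 mm or tipped) (distance of any of jar, bun, mould from where it was at the start of the episode above 0.03 m or angle between jar's own z axis and vertical above 0.4 rad).
It also fails if it takes over 69 s, if anything falls off the work surface, if the arm or the gripper's body presses on something with over 40 N, if the wrist force passes 120 N, or if a joint passes its speed limit or range.

## Working session

There is one attempt and no reset: what is moved stays moved. The work goes in short steps, Python scripts to look and compute and a tool call to move; the robot and the scene stay as the last step left them, time stands still between calls to the robot, and variables do not carry over. Pictures are saved under pics/ and viewed, about 8 in all and at most 12, crops included, and the job is handed in when it is done.

Besides the shell and the picture viewer there is one more tool, called after "Request:" as name(argument=value, ...) on one line, values as JSON. arm_command: Moves the arm, as the interface text tells. Its arguments: {"type":"object","properties":{"rows":{"type":"array","items":{"type":"array"}},"force":{"type":"number"}},"required":["rows"]}

```bash
mkdir -p pics
cat > h.py <<'E'
import numpy as np, cv2
from cell import read_state, vision, order
def cam(n):
    s=read_state(); d=vision.read_camera(n)
    if n=="wrist":
        R=cv2.Rodrigues(np.array(s["ee_rot"],float))[0]; T=np.eye(4);T[:3,:3]=R;T[:3,3]=s["ee_pos"]
        d["wc"]=T@np.array(d["tool_from_camera"])
    else:
        R=cv2.Rodrigues(np.array(d["rvec"],float))[0];T=np.eye(4);T[:3,:3]=R.T;T[:3,3]=-R.T@np.array(d["tvec"],float).ravel();d["wc"]=T
    return d
def ray(d,u,v):
    r=np.linalg.inv(np.array(d["camera_matrix"]))@np.array([u,v,1.]);return d["wc"][:3,3],d["wc"][:3,:3]@r
def plane(d,u,v,z):
    o,r=ray(d,u,v);return o+r*(z-o[2])/r[2]
def cloud(d):
    h,w=d["range_z"].shape;u,v=np.meshgrid(np.arange(w),np.arange(h))
    p=np.stack([u,v,np.ones_like(u)],-1)@np.linalg.inv(np.array(d["camera_matrix"])).T*d["range_z"][...,None]
    return p@d["wc"][:3,:3].T+d["wc"][:3,3]
def save(n,im): cv2.imwrite("pics/"+n,cv2.cvtColor(np.ascontiguousarray(im),cv2.COLOR_RGB2BGR))
E
python3 - <<'E'
from h import *
a=cam("scene");b=cam("side");np.savez("s0.npz",a=a["image"])
im=np.hstack([a["image"],b["image"]]);save("a.png",a["image"]);save("b.png",b["image"])
for d in(a,b):
    print(d["wc"].round(3).tolist(),np.array(d["camera_matrix"]).round(1).tolist())
    P=cloud(d);hsv=cv2.cvtColor(d["image"],cv2.COLOR_RGB2HSV)
    m=((hsv[...,1]<50)&(hsv[...,2]>170)).astype(np.uint8)
    n,l,st,c=cv2.connectedComponentsWithStats(m)
    for i in range(1,n):
        if 40<st[i,4]<8000:
            q=P[(l==i)&(d["range_z"]>0)]
            if len(q): print(c[i].round(),st[i].tolist(),np.median(q,0).round(3),q[:,2].max().round(3))
print(read_state())
E
```

```text
[[0.392, 0.704, -0.592, 1.099], [0.92, -0.293, 0.261, -0.252], [0.01, -0.647, -0.762, 0.79], [0.0, 0.0, 0.0, 1.0]] [[394.7, 0.0, 274.3], [0.0, 394.7, 215.7], [0.0, 0.0, 1.0]]
[384.   4.] [365, 0, 35, 12, 229] [-1.742  1.989 -0.571] -0.208
[516.  13.] [496, 0, 43, 28, 793] [-0.546  1.99  -0.169] 0.03
[483.  21.] [475, 9, 17, 27, 185] [-0.744  1.991 -0.311] -0.008
[332.  29.] [314, 10, 37, 40, 1119] [-1.836  1.543 -0.746] 0.041
[553.  16.] [545, 11, 15, 11, 81] [-0.315  1.988 -0.109] 0.03
[453.  23.] [431, 12, 40, 29, 564] [-0.89   1.983 -0.354] -0.204
[360.  31.] [352, 21, 21, 19, 189] [-1.692  1.76  -0.747] 0.04
[552.  42.] [544, 39, 16, 8, 73] [ 0.037  1.501 -0.009] -0.005
[466.  63.] [461, 55, 12, 17, 104] [-0.742  1.991 -0.595] -0.524
[487.  67.] [474, 55, 31, 22, 371] [-0.574  1.99  -0.52 ] -0.211
[529.  90.] [517, 84, 32, 13, 107] [ 0.037  1.524 -0.249] -0.03
[449. 113.] [438, 101, 22, 24, 197] [0.322 0.706 0.033] 0.041
[ 22. 122.] [0, 108, 43, 32, 697] [-0.134 -0.566  0.035] 0.047
[415. 117.] [408, 109, 16, 14, 45] [0.302 0.586 0.035] 0.04
[485. 154.] [454, 137, 60, 35, 869] [0
[... 2624 characters left out ...]
.739
{'time': 0.1, 'joints': array([-1.34012907e+00,  3.59436168e-01,  1.51132486e+00, -9.57640508e-07,
        1.27250653e+00, -1.15084988e-01]), 'joint_velocities': array([ 8.36126347e-04, -2.79959552e-03, -2.40464568e-03, -8.48547623e-04,
       -3.62710362e-04,  6.97290407e-05]), 'joint_efforts': array([-3.19051537e-05, -5.28650022e+01, -2.79350013e+01, -8.91446780e-05,
        5.06380806e-03, -1.60897719e-05]), 'ee_pos': array([ 0.20320541, -0.56390352,  0.23853549]), 'ee_rot': array([-3.09311718e+00, -5.40117981e-01,  1.53313382e-04]), 'wrist_force': array([-0.60196998,  0.3897474 , -0.89776614]), 'ft_torque': array([-0.01262247,  0.00686762,  0.01894943]), 'width': 0.0850569224648719}
```

View pics/a.png

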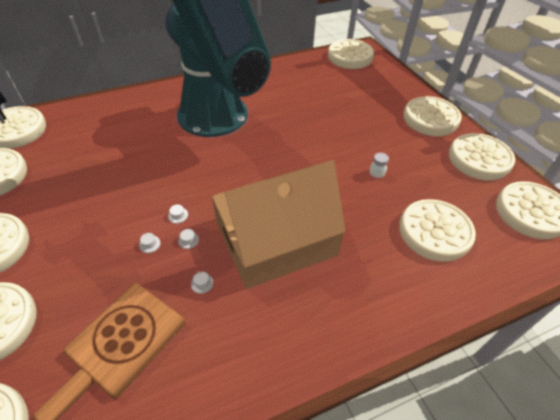

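View pics/b.png

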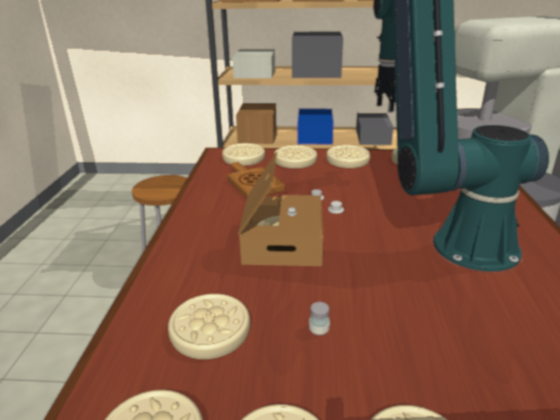

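Scene view: candidates for the cap are the look-alikes at (178,213), (187,239), (150,241) and (202,282). (150,241) has the lowest y, at about -0.297, so it is my pick. The carton is at about (280,225), with the flap hole at (284,190). The jar is at (380,165). In the side view the stud is near (292,212).

Run:
```python
from h import *
a=cam("scene");b=cam("side")
g=a["image"]; save("c.png",cv2.resize(g[150:310,120:360],None,fx=3.3,fy=3.3,interpolation=cv2.INTER_CUBIC))
save("d.png",cv2.resize(b["image"][150:280,225:355],None,fx=4.5,fy=4.5,interpolation=cv2.INTER_CUBIC))
P=cloud(a)
for (u,v) in [(178,213),(187,239),(150,241),(202,282)]:
    q=P[v-14:v+14,u-14:u+14].reshape(-1,3); t=q[(q[:,2]>.016)&(q[:,2]<.035)]
    print((u,v),t.mean(0).round(4),((t.max(0)+t.min(0))/2).round(4),len(t))
for n,d in(("scene",a),("side",b)):
    P=cloud(d).reshape(-1,3); q=P[(P[:,0]>.35)&(P[:,0]<.85)&(P[:,1]>-.16)&(P[:,1]<.25)&(P[:,2]>.015)&(P[:,2]<.35)]
    print(n,len(q),q.min(0).round(3),q.max(0).round(3))
    np.save(n+"_q.npy",q)
    hi=q[q[:,2]>.11]; c=hi.mean(0);U,S,V=np.linalg.svd(hi-c);r=np.abs((hi-c)@V[2])<.006;hi=hi[r];c=hi.mean(0);V=np.linalg.svd(hi-c)[2]
    print("flap",c.round(4),V[2].round(3),hi[:,2].max(),len(hi))
    lo=q[q[:,2]<.085];xy=lo[:,:2].astype(np.float32);print("rect",cv2.minAreaRect(xy))
    m=q[abs(q[:,2]-.095)<.004];print("top",m.mean(0),len(m));
```

```text
(178, 213) [ 0.3909 -0.2142  0.0241] [ 0.3887 -0.2141  0.0224] 136
(187, 239) [ 0.4798 -0.21    0.0242] [ 0.4777 -0.21    0.0227] 156
(150, 241) [ 0.4546 -0.301   0.0242] [ 0.4523 -0.301   0.0223] 153
(202, 282) [ 0.6108 -0.2141  0.0244] [ 0.6092 -0.2138  0.0222] 186
scene 11092 [ 0.44  -0.129  0.015] [0.666 0.114 0.24 ]
flap [ 0.616  -0.0123  0.1758] [0.844 0.006 0.536] 0.23999383067660374 7545
rect ((0.6103521585464478, -0.062035709619522095), (0.3257242739200592, 0.16296780109405518), 47.74445724487305)
top [ 0.52105882 -0.07329841  0.09558575] 678
side 5671 [ 0.441 -0.133  0.015] [0.666 0.119 0.239]
flap [0.6134 0.0159 0.1793] [0.841 0.01  0.54 ] 0.23942872617708805 840
rect ((0.5513109564781189, -0.004918798804283142), (0.2197616845369339, 0.24838252365589142), 0.014109568670392036)
top [0.50901845 0.00910592 0.09468837] 1867
```

View pics/c.png

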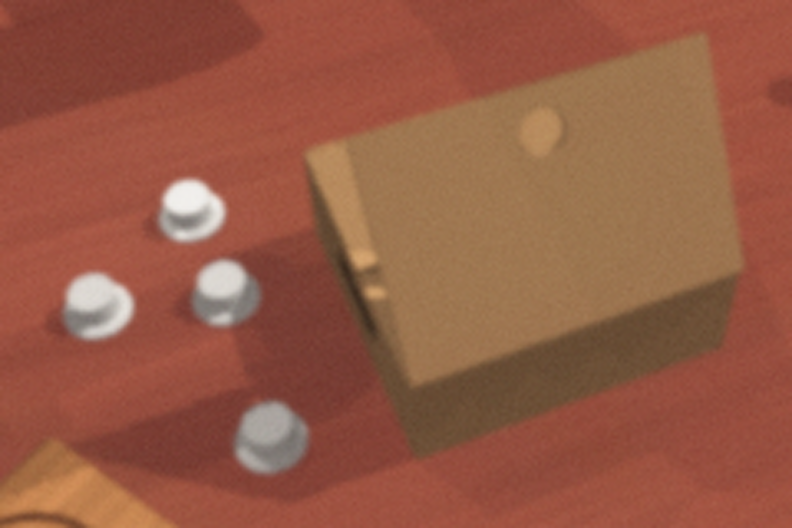

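View pics/d.png

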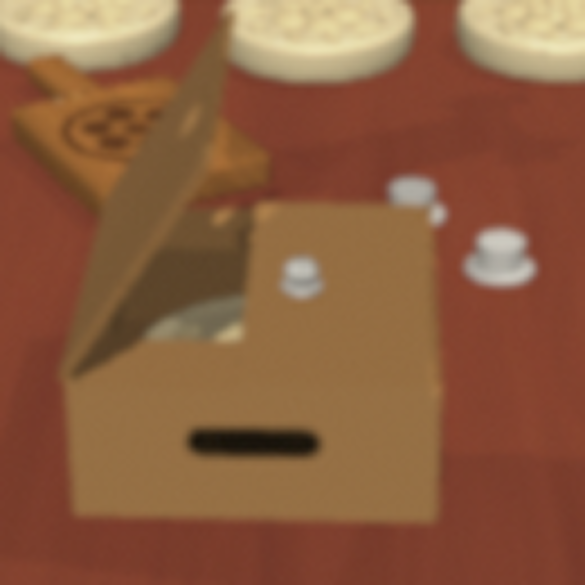

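The scene crop shows four identical caps. The one at the far left of the crop, (97,303), is farthest to the robot's right at world (0.455,-0.301), and its top height of 24 mm fits. The carton is square to the world axes, with its centre at about (0.551,-0.006). The flap angle is about 1.0 rad. In the side crop the stud is at (301,272).

Request:
arm_command(rows=[[[54.4,-34.0,-5.2],[0,0,0.346],1],[[54.4,-34.0,-5.2],[0,0,0.346],1],[[54.4,-34.0,-5.2],[0,0,0.346],1],[[54.4,-34.0,-5.2],[0,0,0.346],1],[[54.4,-34.0,-5.2],[0,0,0.346],1],[[54.4,-34.0,-5.2],[0,0,0.346],1],[[54.4,-34.0,-5.2],[0,0,0.346],1],[[54.4,-34.0,-5.2],[0,0,0.346],1],[[54.4,-34.0,-5.2],[0,0,0.346],1],[[54.4,-34.0,-5.2],[0,0,0.346],1],[[54.4,-34.0,-5.2],[0,0,0.346],1],[[54.4,-34.0,-5.2],[0,0,0.346],1],[[54.4,-34.0,-5.2],[0,0,0.346],1],[[54.4,-34.0,-5.2],[0,0,0.346],1]])

```text
time: 1.95
ee_pos: [0.5988, -0.0614, 0.2912]
ee_rot: [-3.141, 0.003, 0.002]
wrist_force: [0.2, -0.2, 0.2]
width: 0.0001
```

Run:
```python
from h import *
b=cam("side")
print(plane(b,291.9,210.4,.108), plane(b,291.9,210.4,.1155))
hsv=cv2.cvtColor(b["image"],cv2.COLOR_RGB2HSV)[195:225,275:310]
ys,xs=np.where((hsv[...,1]<60)&(hsv[...,2]>130)); print(len(xs),xs.mean()+275,ys.min()+195,ys.max()+195)
for z,v in((.1155,ys.min()+195),(.1065,ys.mean()+195)): print(plane(b,xs.mean()+275,v,z))
q=np.load("side_q.npy");q=q[abs(q[:,2]-.094)<.006]
print(q[:,1].min(),q[:,1].max(),q[:,0].min())
a=np.load("scene_q.npy");w=a[(a[:,2]<.085)&(a[:,2]>.03)&(a[:,0]>.645)];print("back",np.polyfit(w[:,1],w[:,0],1),w[:,1].min(),w[:,1].max())
print(read_state()["ee_pos"],read_state()["ee_rot"])
```

```text
[ 0.52694604 -0.00158004  0.108     ] [0.52638222 0.01234318 0.1155    ]
57 291.64912280701753 207 215
[ 0.52790275 -0.00796322  0.1155    ]
[0.52756277 0.00081    0.1065    ]
-0.13241897391124136 0.11900371395416864 0.4409040440864047
back [-0.0033875   0.66042297] -0.12741456748677726 0.11312778820678299
[ 0.59900735 -0.06124214  0.29119622] [-3.14059821e+00  3.42720145e-03  1.17844552e-03]
```

Request:
arm_command(rows=[[[-0.3,0,3.0],[0,0,0],1],[[-0.7,0,5.5],[0,0,0],1],[[-1.9,0,6.8],[0,0,0],1],[[-3.0,0,7.7],[0,0,0],1],[[-4.0,0,8.8],[0,0,0],1],[[-4.9,0,10.0],[0,0,0],1],[[-5.6,0,11.3],[0,0,0],1],[[-6.3,0,12.6],[0,0,0],1],[[-6.8,0,14.0],[0,0,0],1],[[-7.2,0,15.4],[0,0,0],1],[[-7.4,0,16.8],[0,0,0],1],[[-7.5,0,17.6],[0,0,0],1],[[-7.5,0,18.0],[0,0,0],1],[[-7.5,0,18.2],[0,0,0],1],[[-7.5,0,18.2],[0,0,0],1]])

```text
time: 3.88
ee_pos: [0.5243, -0.0609, 0.1094]
ee_rot: [-3.141, 0.003, 0.0]
wrist_force: [-0.6, -0.4, 0.4]
width: -0.0005
```

Run:
```python
from h import *
a=cam("scene");b=cam("side");print(read_state()["wrist_force"])
for d in(a,b):
    q=cloud(d).reshape(-1,3); m=(q[:,0]>.56)&(q[:,0]<.65)&(q[:,1]>-.02)&(q[:,1]<.1)&(q[:,2]>.07)&(q[:,2]<.2);q=q[m]
    if len(q): print(len(q),np.polyfit(q[:,0],q[:,2],1),np.median(q[:,2]))
save("e.png",np.hstack([cv2.resize(a["image"][150:290,210:350],(400,400)),cv2.resize(b["image"][160:270,230:340],(400,400))]))
```

```text
[-0.11234996  1.28887938 -0.05417493]
1626 [-0.00840315  0.10642879] 0.10135644062717725
686 [-0.00621944  0.10408026] 0.10033708822143866
```

View pics/e.png

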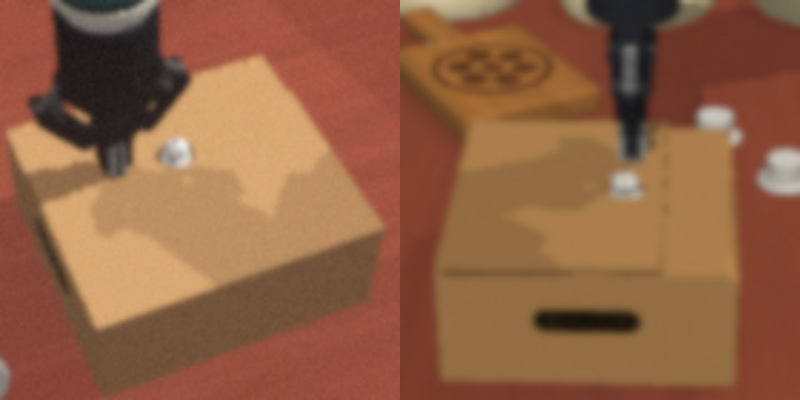

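The flap lies flat (slope below 0.01 rad) and the stud is through the hole, in the scene crop at (175,152). Next I press briefly to confirm it, then go above the cap.

Request:
arm_command(rows=[[[0,0,0.2],[0,0,0],1],[[0,0,0.3],[0,0,0],1],[[0,0,0.3],[0,0,0],1],[[0,0,-4],[0,0,0],0],[[-1,3,-8],[0,0,0],-0.3],[[-4,9,-9],[0,0,0],-0.3],[[-6.9,15,-9],[0,0,0],-0.3],[[-6.9,21,-8],[0,0,0],-0.3],[[-6.9,24,-6.1],[0,0,0],-0.3],[[-6.9,24,-6.1],[0,0,0],-0.3],[[-6.9,24,-6.1],[0,0,0],-0.3],[[-6.9,24,-6.1],[0,0,0],-0.3]])

```text
time: 5.48
ee_pos: [0.4551, -0.2997, 0.1708]
ee_rot: [-3.141, 0.001, -0.001]
wrist_force: [-0.3, 0.1, 0.1]
width: 0.0556
```

Run:
```python
from h import *
w=cam("wrist");s=read_state();print(s["ee_pos"],s["ee_rot"],s["width"]);print(np.array(w["tool_from_camera"]).round(3).tolist(),np.array(w["camera_matrix"]).round(0).tolist())
save("f.png",w["image"])
P=cloud(w);m=((P[...,2]>.019)&(P[...,2]<.032)).astype(np.uint8)
n,l,st,c=cv2.connectedComponentsWithStats(m)
for i in range(1,n):
    if st[i,4]>100: q=P[l==i];print(c[i].round(),st[i],q.mean(0).round(4),((q.max(0)+q.min(0))/2).round(4),np.ptp(q,0).round(3))
a=cam("scene");q=cloud(a).reshape(-1,3);q=q[(q[:,0]>.63)&(q[:,0]<.656)&(abs(q[:,1])<.1)&(q[:,2]>.07)];print(np.median(q[:,2]))
q=cloud(a).reshape(-1,3);q=q[(q[:,0]>.50)&(q[:,0]<.65)&(abs(q[:,1])<.1)&(q[:,2]>.07)&(q[:,2]<.15)];print(np.polyfit(q[:,0],q[:,2],1))
```

```text
[ 0.45519092 -0.29975592  0.17089976] [-3.14098277e+00  1.05146424e-03 -1.23366606e-03] 0.05534188708669153
[[-0.001, -0.958, -0.288, 0.073], [1.0, -0.001, 0.0, 0.0], [-0.001, -0.288, 0.958, -0.135], [0.0, 0.0, 0.0, 1.0]] [[292.0, 0.0, 281.0], [0.0, 292.0, 210.0], [0.0, 0.0, 1.0]]
[ 90. 102.] [  67    0   48  212 1833] [ 0.5432 -0.1286  0.0257] [ 0.5351 -0.1283  0.0255] [0.183 0.003 0.013]
[180.  21.] [ 160    0   42   45 1499] [ 0.6098 -0.2152  0.0238] [ 0.6095 -0.2149  0.0229] [0.032 0.034 0.008]
[364.  26.] [ 295    0  166   78 6596] [ 0.6042 -0.3691  0.0294] [ 0.5969 -0.3808  0.0255] [0.06  0.137 0.013]
[190. 175.] [172 158  37  35 990] [ 0.4794 -0.2115  0.0238] [ 0.4789 -0.2111  0.0226] [0.034 0.034 0.007]
[283. 199.] [266 183  35  34 907] [ 0.4545 -0.3019  0.0238] [ 0.454  -0.302   0.0226] [0.034 0.034 0.007]
[198. 254.] [185 243  31  27 496] [ 0.3953 -0.2124  0.0236] [ 0.3921 -0.2139  0.0225] [0.03  0.032 0.007]
[533. 306.] [ 515  260   45  110 1277] [ 0.3323 -0.5791  0.0259] [ 0.3169 -0.5888  0.0255] [0.138 0.04  0.013]
[550. 330.] [537 289  23  79 885] [ 0.3043 -0.6004  0.031 ] [ 0.3046 -0.6051  0.0305] [0.104 0.041 0.003]
0.1008562454550771
[-0.00405728  0.10341721]
```

View pics/f.png

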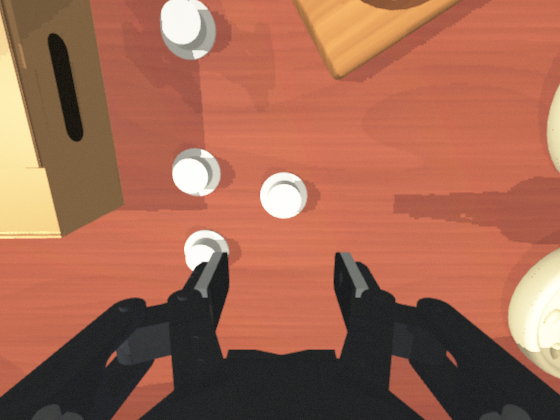

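The wrist view shows the chosen cap at (283,197), between the jaws in y, and the flap staying shut. It measures (0.4543,-0.302), which agrees with the scene camera.

Request:
arm_command(rows=[[[-0.1,0.2,5],[0,0,0],-0.3],[[-0.1,0.2,10],[0,0,0],-0.3],[[-0.1,0.2,13.5],[0,0,0],-0.3],[[-0.1,0.2,15.0],[0,0,0],-0.3],[[-0.1,0.2,15.5],[0,0,0],-0.3],[[-0.1,0.2,15.5],[0,0,0],-0.3],[[-0.1,0.2,15.5],[0,0,0],1],[[-0.1,0.2,15.5],[0,0,0],1],[[-0.1,0.2,15.5],[0,0,0],1],[[-0.1,0.2,15.5],[0,0,0],1],[[-0.1,0.2,15.5],[0,0,0],1],[[-0.1,0.2,15.5],[0,0,0],1]], force=60)

```text
time: 7.08
ee_pos: [0.4552, -0.3025, 0.0175]
ee_rot: [3.14, -0.001, 0.004]
wrist_force: [-1.7, 0.9, 6.3]
width: 0.0315
```

Request:
arm_command(rows=[[[0,0,-1],[0,0,0],1],[[0,0,-4],[0,0,0],1],[[0,0,-9],[0,0,0],1],[[0,0,-14],[0,0,0],1],[[0.5,-3,-19],[0,0,0],1],[[1,-8,-20.2],[0,0,0],1],[[1.5,-13,-20.2],[0,0,0],1],[[1.5,-18,-20.2],[0,0,0],1],[[1.5,-23,-20.2],[0,0,0],1],[[1.5,-27,-20.2],[0,0,0],1],[[1.5,-29.6,-20.2],[0,0,0],1],[[1.5,-29.6,-20.2],[0,0,0],1],[[1.5,-29.6,-20.2],[0,0,0],1]])

```text
time: 8.7
ee_pos: [0.47, -0.0068, 0.2198]
ee_rot: [3.14, -0.0, 0.006]
wrist_force: [0.2, 0.2, 0.4]
width: 0.0318
```

Run:
```python
from h import *
w=cam("wrist");b=cam("side");s=read_state();print(s["ee_pos"],s["ee_rot"],s["width"],s["wrist_force"])
print(plane(b,279.9,0,0)) if 0 else None
uv,_=cv2.projectPoints(np.array([s["ee_pos"]]),np.array(b["rvec"],float),np.array(b["tvec"],float),np.array(b["camera_matrix"]),None);u,v=uv.ravel().astype(int);print(u,v)
np.save("w.npy",w["image"])
save("g.png",np.hstack([cv2.resize(w["image"][60:420,120:440],(460,517)),cv2.resize(b["image"][max(v-50,0):max(v-50,0)+100,u-32:u+32],(330,517))]))
P=cloud(w);hsv=cv2.cvtColor(w["image"],cv2.COLOR_RGB2HSV)
m=((hsv[...,1]<60)&(hsv[...,2]>120)).astype(np.uint8);n,l,st,c=cv2.connectedComponentsWithStats(m)
for i in range(1,n):
    if st[i,4]>30: q=P[l==i];print(c[i].round(1),st[i],q.mean(0).round(4),((q.max(0)+q.min(0))/2).round(4),q[:,2].max().round(4))
```

```text
[ 0.46997501 -0.00721778  0.21951337] [ 3.13997156e+00 -2.64552572e-03  5.30135753e-03] 0.03154935251279733 [-0.40393268 -0.24203208 -0.13663158]
312 173
[474.7  57.6] [ 448   34   54   50 1795] [ 0.6081 -0.2103  0.0165] [ 0.5884 -0.1277  0.1768] 0.3547
[282.7 141.8] [268 127  30  31 724] [ 0.5281 -0.0089  0.1095] [ 0.5284 -0.0089  0.2243] 0.3547
[450.9 178.4] [ 427  158   47   40 1274] [ 0.4805 -0.2066  0.0164] [ 0.4982 -0.1257  0.177 ] 0.3547
[  1.7 204. ] [  0 193   6  21  69] [0.4513 0.3242 0.0191] [0.4882 0.17   0.1769] 0.3547
[279.9 263.6] [ 239  218   84   93 5026] [ 0.4741 -0.0066  0.2196] [ 0.4163 -0.0143  0.1768] 0.3547
[441.8 246.8] [ 421  228   43   38 1254] [ 0.3933 -0.2099  0.0155] [ 0.4512 -0.1276  0.177 ] 0.3547
```

View pics/g.png

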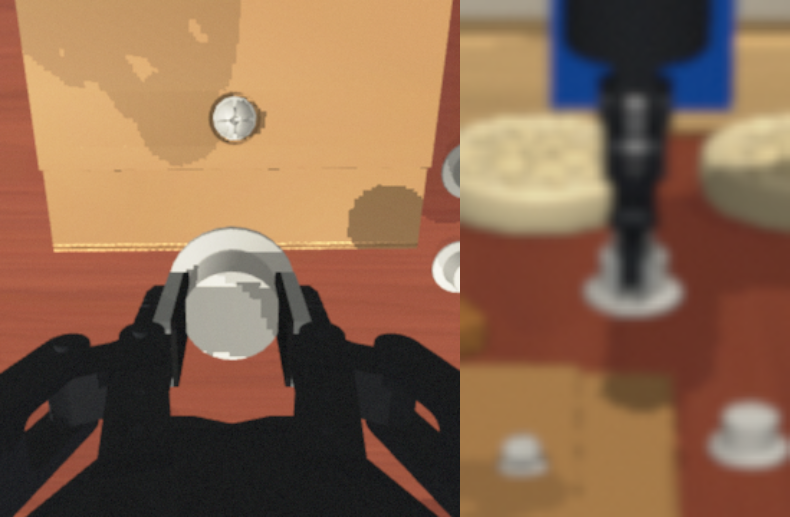

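Run:
```python
from h import *
w=cam("wrist");s=read_state();e=s["ee_pos"];P=cloud(w);print(e)
print("stud tip",plane(w,282.8,142.2,.1155).round(4),"head",plane(w,282.7,141.8,.109).round(4))
q=P[210:330,230:330].reshape(-1,3);
h=np.histogram(q[:,2],np.arange(.195,.24,.002));print(list(zip(h[1].round(3),h[0])))
for lo,hi in((.222,.231),):
    t=q[(q[:,2]>lo)&(q[:,2]<hi)&(abs(q[:,1]-e[1])<.0145)];
    (c,r)=cv2.minEnclosingCircle(t[:,:2].astype(np.float32));print("captop",t.mean(0),c,r,t.min(0),t.max(0))
f=q[(q[:,2]>.199)&(q[:,2]<.210)];print("flange",len(f),f.min(0),f.max(0),f.mean(0))
k=q[(q[:,0]>e[0]+.019)&(q[:,2]<.215)&(q[:,2]>.19)];
if len(k)>10:
    A=np.c_[k[:,:2],np.ones(len(k))];x=np.linalg.lstsq(A,k[:,2],rcond=None)[0];print("tilt",x)
```

```text
[ 0.46996353 -0.0072121   0.21937914]
stud tip [ 0.5281 -0.0093  0.1155] head [ 0.528  -0.0093  0.109 ]
[(np.float64(0.195), np.int64(0)), (np.float64(0.197), np.int64(0)), (np.float64(0.199), np.int64(0)), (np.float64(0.201), np.int64(40)), (np.float64(0.203), np.int64(334)), (np.float64(0.205), np.int64(996)), (np.float64(0.207), np.int64(168)), (np.float64(0.209), np.int64(73)), (np.float64(0.211), np.int64(77)), (np.float64(0.213), np.int64(81)), (np.float64(0.215), np.int64(129)), (np.float64(0.217), np.int64(141)), (np.float64(0.219), np.int64(163)), (np.float64(0.221), np.int64(161)), (np.float64(0.223), np.int64(282)), (np.float64(0.225), np.int64(3111)), (np.float64(0.227), np.int64(200)), (np.float64(0.229), np.int64(109)), (np.float64(0.231), np.int64(97)), (np.float64(0.233), np.int64(111)), (np.float64(0.235), np.int64(102)), (np.float64(0.237), np.int64(112))]
captop [ 0.4697097 -0.0072615  0.2258522] (0.468411922454834, -0.006997732911258936) 0.01774575561285019 [ 0.45096095 -0.02170768  0.22200948] [0.48605281 0.00727438 0.22807234]
flange 1576 [ 0.47341455 -0.03044754  0.20140995] [0.49369777 0.01635881 0.20996137] [ 0.48522345 -0.00732954  0.2057666 ]
tilt [-0.27363336  0.00197604  0.33932557]
```

Request:
arm_command(rows=[[[3,0.1,0],[0,0,0],1],[[5.9,0.2,0],[0,0,0],1],[[5.9,0.2,0],[0,0,0],1],[[5.9,0.2,4],[0,0,0],1],[[5.9,0.2,7],[0,0,0],1],[[5.9,0.2,7.7],[0,0,0],1],[[5.9,0.2,7.7],[0,0,0],1],[[5.9,0.2,7.7],[0,0,0],1]], force=80)

```text
time: 9.85
ee_pos: [0.5301, -0.0097, 0.1438]
ee_rot: [3.14, -0.003, 0.008]
wrist_force: [-0.6, -0.4, -0.6]
width: 0.0307
```

Run:
```python
from h import *
a=cam("scene");b=cam("side");s=read_state();e=s["ee_pos"];print(e,s["ee_rot"],s["wrist_force"])
o=[]
for d in(a,b):
    uv,_=cv2.projectPoints(np.array([[e[0]-.001,e[1],e[2]-.0175],[.528,-.0093,.1155]]),np.array(d["rvec"],float),np.array(d["tvec"],float),np.array(d["camera_matrix"]),None);uv=uv.reshape(2,2);print(uv)
    u,v=uv[0].astype(int);o.append(cv2.resize(d["image"][v-32:v+32,u-32:u+32],(390,390),interpolation=cv2.INTER_CUBIC))
save("i.png",np.hstack(o))
```

```text
[ 0.5300228  -0.00960427  0.14377235] [ 3.13977203e+00 -3.09663100e-03  8.42278404e-03] [-0.60282635  0.5849746   0.11897431]
[[271.13026848 197.15883993]
 [271.06212058 199.99594507]]
[[291.27099416 203.35567967]
 [291.6338552  206.77951426]]
```

View pics/i.png

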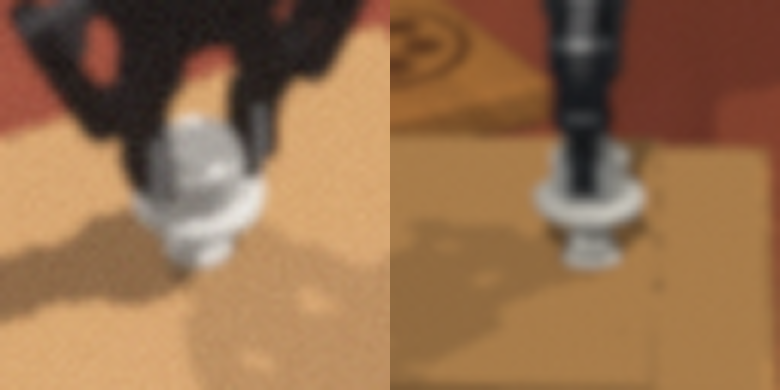

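Both views show the cap centred over the stud: scene crop, flange at (200,205) and stud at (200,250); side crop, both at column ~591. Pushing down in stages.

Request:
arm_command(rows=[[[-0.1,0,0.6],[0,0,0],1],[[-0.1,0,1.2],[0,0,0],1],[[-0.1,0,1.6],[0,0,0],1],[[-0.1,0,1.8],[0,0,0],1],[[-0.1,0,2.0],[0,0,0],1],[[-0.1,0,2.0],[0,0,0],1]], force=100)

```text
time: 10.7
ee_pos: [0.5291, -0.0089, 0.1243]
ee_rot: [3.141, -0.004, 0.008]
wrist_force: [-1.8, 3.2, 7.7]
width: 0.0302
```

Request:
arm_command(rows=[[[0,0,0.2],[0,0,0],1],[[0,0,0.3],[0,0,0],1],[[0,0,0.4],[0,0,0],1],[[0,0,0.5],[0,0,0],1],[[0,0,0.6],[0,0,0],1],[[0,0,0.6],[0,0,0],1]])

```text
time: 11.45
ee_pos: [0.5291, -0.009, 0.1181]
ee_rot: [3.141, -0.003, 0.008]
wrist_force: [0.6, -0.1, -0.0]
width: 0.03
```

Request:
arm_command(rows=[[[0,0,0.1],[0,0,0],1],[[0,0,0.2],[0,0,0],1],[[0,0,0.2],[0,0,0],1],[[0,0,0.2],[0,0,0],1]])

```text
time: 11.95
ee_pos: [0.5293, -0.009, 0.1174]
ee_rot: [3.141, -0.004, 0.01]
wrist_force: [-3.9, 0.7, 13.7]
width: 0.0303
```

Request:
arm_command(rows=[[[0,0,0.2],[0,0,0],1],[[0,0,0.25],[0,0,0],1],[[0,0,0.25],[0,0,0],1],[[0,0,0.25],[0,0,0],1],[[0,0,0.25],[0,0,0],1]])

```text
time: 12.58
ee_pos: [0.5294, -0.0091, 0.1172]
ee_rot: [3.14, -0.003, 0.011]
wrist_force: [-6.8, -0.4, 22.7]
width: 0.0304
```

Run:
```python
from h import *
a=cam("scene");b=cam("side");w=cam("wrist");s=read_state();e=s["ee_pos"];print(s["time"],e,s["ee_rot"],s["wrist_force"],s["width"])
o=[]
for d in(a,b):
    uv,_=cv2.projectPoints(np.array([[.528,-.0093,.1]]),np.array(d["rvec"],float),np.array(d["tvec"],float),np.array(d["camera_matrix"]),None);u,v=uv.ravel().astype(int)
    o.append(cv2.resize(d["image"][v-32:v+32,u-32:u+32],(390,390),interpolation=cv2.INTER_CUBIC))
save("j.png",np.hstack(o))
P=cloud(w).reshape(-1,3);t=P[(abs(P[:,0]-.528)<.012)&(abs(P[:,1]+.009)<.012)];t=t[(t[:,2]>.115)&(t[:,2]<.132)];print("captop z",np.median(t[:,2]))
q=cloud(a).reshape(-1,3);q=q[(q[:,0]>.56)&(q[:,0]<.65)&(abs(q[:,1])<.1)&(q[:,2]>.07)&(q[:,2]<.15)];print("flap",np.polyfit(q[:,0],q[:,2],1))
f=P[(P[:,2]>.1005)&(P[:,2]<.110)&(P[:,0]>.53)&(np.hypot(P[:,0]-.528,P[:,1]+.009)<.035)];print(f.max(0),f.min(0))
```

```text
12.725 [ 0.52933811 -0.00905865  0.1171749 ] [ 3.14038709 -0.00325174  0.01079866] [-6.82164838  1.03900139 22.68501345] 0.03019729873747722
captop z 0.1234623010569641
flap [0.00022627 0.10065348]
[0.56274632 0.02457279 0.10998368] [ 0.53000328 -0.04341606  0.10050022]
```

View pics/j.png

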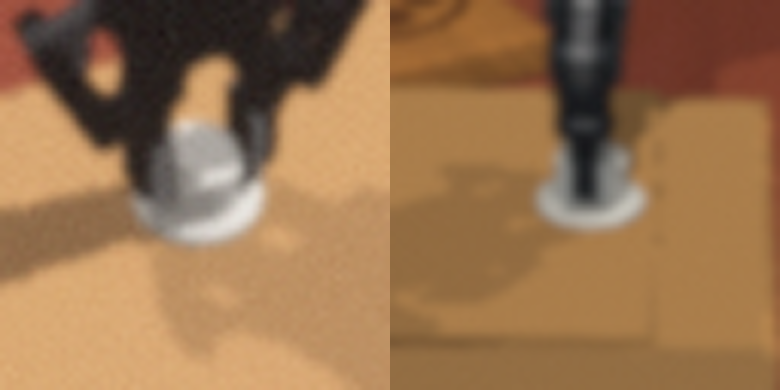

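The cap sits flush on the flap in both views. Its top is at 123.5 mm against 124 mm expected, and the push is steady at 22.7 N. Handing in.

```bash
python3 -c "
from h import *
order.sign_off();s=read_state();print(s['time'],s['wrist_force'],s['ee_pos'])"
```

```text
the job is handed in; nothing more can be done
the job is handed in; nothing more can be done
```

The carton is closed and handed in at about 12.7 s on the robot's clock; the sign-off gives no verdict. I folded the flap shut over the stud with the closed fingers. Then I took the cap farthest to the robot's right, pushed it onto the stud through the click, and kept holding it down.

My last checks, just before hand-in:
- **Flap:** flat, with a slope under 0.001 rad.
- **Cap:** its top measured 123.5 mm, where fully home is 124 mm, and both outside cameras show it flush on the flap. I put it within about 1 mm of the stud's axis.
- **Push:** steady at about 23 N down, well under the 60 N that crushes the carton, with the fingers still gripping. There is also a side force of about 7 N.
- **Bystanders:** none of my moves went near the jar, bun or mould. I did not measure their positions again at the end.

Two readings did not match exactly. The finger opening read 30–32 mm on the 34 mm grip, and the stud's y position varied by several millimetres between cameras. I used the close wrist view, and the straight-down views over the stud agreed with it.

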